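Measure an old suspension link on the parts counter's measuring board

ROBOT

A 7-joint arm with a two-finger parallel gripper is mounted at the origin on the work surface. World frame = base frame: x ahead of the robot, y to its left, z up, the work surface at z = 0. Lengths are in mm, angles in rad, forces in N, time in s.
With the tool pointing down it reaches from about 425 to 925 mm from the base axis. Payload 6.8 kg.
Tool frame: the origin (TCP) lies on the centre line of the jaws, within the pads' length; the fingertips stand 14 mm ahead of it and the grasp point (between the pads) lies 5 mm behind it; z points along the fingers, y is the line along which they close (so a half turn about z gives the same grasp; the last joint's range is limited). The gripper opens to 85 mm and grips with 20 to 120 N. Pads are 22 mm wide; open, the fingers measure 114 mm over their backs; the gripper's body (76 mm by 85 mm) begins 54 mm behind the grasp point. The pads swing forward as they close: fully open they stand 13 mm farther back than shut.
Start: joints at [1.16, 0.477, 0.022, 1.555, -0.011, 1.109, -0.083], TCP at [201.29, -644.305, 245.308] pointing down, gripper open.
Joint ranges: [-2.96, 2.96], [-0.34, 2.1], [-1.41, 1.46], [0.24, 2.44], [-1.37, 4.51], [0.17, 1.92], [-2.96, 2.96]. Speed limits (rad/s): [2.39, 2.39, 3.14, 3.14, 3.14, 3.14, 3.14].

INTERFACE

Orientations are given as a 3x3 rotation matrix whose columns are the frame's x, y, z axes.
In Python, from station import manip, capture gives the robot as it stands. The module is installed in compiled form; this text tells all that it offers.
- The arm moves only by the tool jog_arm, never from a script. Its arguments are lists of equal length, an entry for each row: "linear": the shift along the tool's x, y, z in cm, a list of three; "delta_rot": the turn, a rotation vector about the tool's x, y, z in degrees, a list of three; "jaw": the opening, from 0 (shut) to 1 (fully open). In form: {"linear": [[x, y, z], ...], "delta_rot": [[ax, ay, az], ...], "jaw": [jaw, ...]}. A call has 1 to 20 rows; each row is the pose to reach, as a shift and turn from the pose commanded when the call began, along the tool's axes at that moment; what a row does not reach only later rows make up. A row lasts 1/12 s, in which the tool goes at most 41.7 mm and 7.16 degrees, less where a joint would pass 70% of its speed; a pose out of reach is approached as far as the arm can. A call with a gripper value outside its range is refused whole. The fingers move at their own pace and stop on an object; the grip force is fixed at half the most. Time passes only in rows, so rows that repeat a pose let the fingers close. It gives the time, the measured TCP pose, the force, the opening and the grip force at its end, in the units of the state.
- manip.sense(): the state, without advancing time (a new reading comes with each control period).
- capture(name): name is "scene" or "top"; returns a dict with "image" (400x640x3 uint8, red, green, blue), "range_z" (400x640 float32, mm along the optical axis (not along the pixel's ray), 0 where there is no reading), "intrinsics" (3x3 intrinsics, pixels), "k1" (the pictures are not rectified: a ray, as slopes to the right and down, at radius r is drawn at 1 + k1 r^2 times it, then the intrinsics apply), "world_from_camera" (4x4, takes a point from camera to world coordinates). Camera axes: x right, y up, looking along -z (the intrinsics and any distortion apply to the point x, -y, -z); pixel columns grow to the right and rows downward; lengths in mm; the calibration is good to about 2 mm. A picture is of the moment at which its call begins.
- manip.close_job(): hands the job in; it is judged then, once.
The state is a dict: "time": time; "joint_pos": joint angles; "qvel": joint speeds; "joint_torque": joint torques, N m; "position": TCP position; "ee_rot": TCP orientation; "force": force on the tool from outside, world axes, zero at the start; "ft_torque": the same for the moment, N m; "opening": finger opening in mm; "finger_force": force on a finger pad.
Only numpy, scipy, OpenCV 4.12 (cv2) and the standard library are available. Lean on these libraries where they do the work, as an engineer would, in place of code of your own. Each camera call takes 0.05 s, during which the arm holds its last target. There are 200 camera calls.

TASK

Set up the customer's old suspension link on the measuring board so that its overall length can be read: the sliding stop still stands in its way, so slide it clear, swing the link about the eye that sits in the corner until both eyes lie flush against the fence, then slide the stop back until the link is held snugly, without a gap, between the end stop and the sliding stop. Keep that eye in its corner and the link down on the board (do not lift it), and leave the oil bottle, the filter and the parts bin where they stand.

Things in the scene. Friction and masses are not known exactly. Their poses are not given: they have to be found in the camera images.
- board: Measuring board, screwed to the counter. Origin: inner corner where fence and end stop meet, at counter level; z up. +y runs along the fence away from the end stop. The fence's face is the plane x = 0; the link lies on its -x side (the robot's side). The end stop's face is the plane y = 0. Grey base plate 12 mm thick, spanning x -150 to +35, y -29 to +306 mm.
- fence_end (a point): Point on the fence's face, 250 mm along it from the corner, 30 mm above the counter; axes as the board's. The fence is an aluminium bar along the board's far side, 26 mm thick, its top (with a yellow scale) 48 mm above the counter. The fixed blue end stop across the board's right end is 18 mm thick, 75 mm long, its top also at 48 mm.
- sliding_stop (a joint): Blue stop sliding on the fence. Its value (0 to 0.265 m) is the clear distance between the end stop's face and its own, i.e. the length being measured; it grows along the board's +y. Starts at 0.10 to 0.155, too close for the link to lie flush. Drags with about 2.5 N and stays where left.
- stop_face (a point): On the sliding stop's measuring face, 20 mm out from the fence, 28 mm above the counter; axes as the board's. The jaw runs 12 mm in +y from this face and reaches 29 mm out from the fence, 14 to 48 mm above the counter; the saddle covers 56 mm of the fence in +y from this face, its top 56 mm above the counter.
- stop_grip (a point): Centre of the sliding stop's black upright grip: 26 mm (board x) by 22 mm (board y), from 56 to 90 mm above the counter. It stands on the saddle, 28 mm in +y from the stop's face and 13 mm beyond the fence's face. Push it from either side or pinch it from above. Axes as the board's.
- corner_eye (a point): Centre of the link's eye in the corner, within 3 mm of end stop and fence. The link is smooth oily dark steel (friction about 0.3), 190 mm long, about 0.5 kg: two round eyes, 40 mm diameter, 32 mm high, centres 150 mm apart, standing on the base plate, joined by an 18 mm rod half-way up. Site +y points to the other eye; with the link flush it is the board's +y.
- free_eye (a point): Centre (half-way up, 28 mm above the counter) of the link's other eye; it starts 50 to 100 mm nearer the robot than when flush. Pushed here towards the fence, the link turns about its corner eye. Axes as at corner_eye.
- oil_bottle: Black oil bottle with a yellow cap, 60 x 105 mm and 218 mm high, standing; origin under its middle. A bystander.
- oil_filter: White spin-on oil filter with an orange band, 76 mm diameter, 92 mm high, standing; origin under its middle. A bystander.
- parts_bin: Blue open bin of small parts, 150 x 110 x 55 mm; origin under its middle. A bystander.
Mind the look-alikes: they are no part of the job. Of the things shaped like the part that bears corner_eye, the dark steel one is meant.

How it is judged:
By the outcome, as a careful person would: the job done as asked, in the order asked, and still so for the second after the job is handed in, with the robot touching nothing.
It also fails if it takes over 56 s, if anything falls off the work surface, if the arm or the gripper's body presses on something with over 40 N, if the wrist force passes 120 N, or if a joint passes its speed limit or range.

## Working session

There is one attempt and no reset: what is moved stays moved. The work goes in short steps, Python scripts to look and compute and a tool call to move; the robot and the scene stay as the last step left them, time stands still between calls to the robot, and variables do not carry over. Pictures are saved under pics/ and viewed, at most 10 in all, crops included, and the job is handed in when it is done.

Besides the shell and the picture viewer there is one more tool, called after "Emit:" as name(argument=value, ...), one argument or row to a line, values as JSON. jog_arm: Moves the arm, as the interface text tells. Its arguments: {"type":"object","properties":{"linear":{"type":"array"},"delta_rot":{"type":"array"},"jaw":{"type":"array"}},"required":["linear","delta_rot","jaw"]}

```bash
mkdir -p pics && cat > h.py <<'E'
import numpy as np, cv2
from station import manip, capture
def save(c,n): cv2.imwrite(f'pics/{n}.png',cv2.cvtColor(c['image'],cv2.COLOR_RGB2BGR))
def ray(c,u,v):
    K=c['intrinsics'];a=np.array([(u-K[0,2])/K[0,0],(v-K[1,2])/K[1,1]]);s=a.copy()
    for _ in range(20): s=a/(1+c['k1']*(s@s))
    T=c['world_from_camera'];return T[:3,3],T[:3,:3]@np.array([s[0],-s[1],-1.])
def onplane(c,u,v,z):
    o,d=ray(c,u,v);return o+d*(z-o[2])/d[2]
def atdepth(c,u,v):
    o,d=ray(c,u,v);return o+d*c['range_z'][int(v),int(u)]
E
python3 - <<'E'
from h import *
import pickle
for n in('scene','top'):
    c=capture(n);save(c,n);pickle.dump(c,open(n+'.pkl','wb'))
    print(n,c['k1'],c['intrinsics'].tolist(),c['world_from_camera'].round(3).tolist())
s=manip.sense();print(s['time'],s['position'],s['ee_rot'],s['opening'],s['force'])
E
```

```text
scene -0.10581554752404264 [[441.3974266334998, 0.0, 319.7828801254159], [0.0, 441.3974266334998, 209.07323605827608], [0.0, 0.0, 1.0]] [[-0.481, -0.738, 0.473, 1106.288], [0.876, -0.415, 0.245, 336.836], [0.016, 0.532, 0.847, 1141.551], [0.0, 0.0, 0.0, 1.0]]
top -0.03151760661038061 [[375.06027418765564, 0.0, 325.19493507588464], [0.0, 375.06027418765564, 199.3788774102554], [0.0, 0.0, 1.0]] [[-0.004, 0.992, -0.123, 401.201], [-1.0, -0.005, -0.002, 27.507], [-0.002, 0.123, 0.992, 1138.236], [0.0, 0.0, 0.0, 1.0]]
0.1 [ 201.1120124  -643.81536372  244.44621004] [[ 9.54507648e-01  2.98185882e-01 -5.74002980e-04]
 [ 2.98186417e-01 -9.54506484e-01  1.49406761e-03]
 [-1.02379697e-04 -1.59725886e-03 -9.99998719e-01]] 85.24818997124316 [ 0.26979222 -0.15245257 -0.26805053]
```

View pics/scene.png

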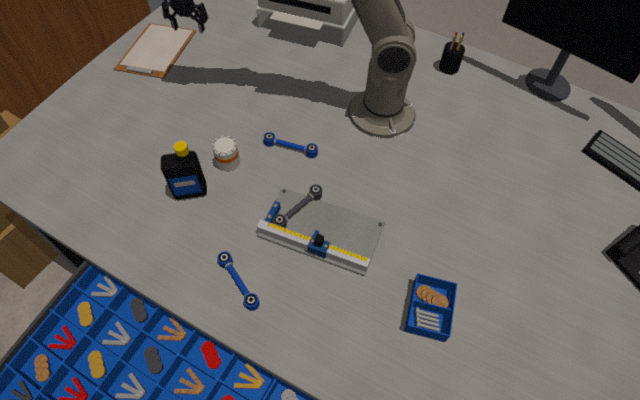

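View pics/top.png

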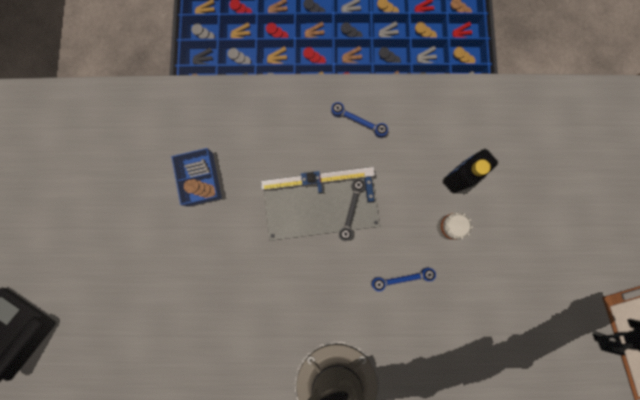

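The top view shows the board at about (320,203), with the fence along (262,185)-(375,172). The dark link runs from the corner eye at (358,185) to the free eye at (346,234), and the stop grip is at (311,177). Things that could be taken for the link are the dark steel one on the board at (352,210), a blue one at (360,119) and another blue one at (404,279). I choose the dark one on the board and will check it in a crop.

```bash
python3 - <<'E'
from h import *
import pickle
t=pickle.load(open('top.pkl','rb'));s=pickle.load(open('scene.pkl','rb'))
a=cv2.resize(t['image'][155:250,250:390],None,fx=5,fy=5,interpolation=cv2.INTER_CUBIC)[:,:700]
cv2.imwrite('pics/crop1.png',a[...,::-1])
b=cv2.resize(s['image'][175:280,245:395],None,fx=5,fy=5,interpolation=cv2.INTER_CUBIC)
cv2.imwrite('pics/crop2.png',b[...,::-1])
for n,c,(u0,u1,v0,v1) in(('top',t,(250,390,160,245)),('scene',s,(245,395,180,275))):
    im=c['image'];h=cv2.cvtColor(im,cv2.COLOR_RGB2HSV);m=((h[...,0]>20)&(h[...,0]<35)&(h[...,1]>110)&(h[...,2]>90)).astype(np.uint8)
    k=np.zeros_like(m);k[v0:v1,u0:u1]=m[v0:v1,u0:u1];p=np.argwhere(k)[:,::-1]
    w=np.array([onplane(c,u,v,48)[:2] for u,v in p]);ctr=w.mean(0);d=np.linalg.svd(w-ctr)[2][0];d*=np.sign(d[1])
    q=(w-ctr)@d;print(n,len(p),'scale ctr',ctr.round(1),'yaw of +y',np.degrees(np.arctan2(d[1],d[0])).round(2),'ends',(ctr+d*q.min()).round(1),(ctr+d*q.max()).round(1))
for u,v,z in((358,185,44),(346,234,44),(311,177,90)): print('top',onplane(t,u,v,z).round(1),atdepth(t,u,v).round(1))
for u,v,z in((280,220,44),(317,190,44),(319,238,90)): print('scene',onplane(s,u,v,z).round(1),atdepth(s,u,v).round(1))
E
```

```text
top 248 scale ctr [592.4  55.8] yaw of +y 96.92 ends [609.2 -83. ] [574.1 206.7]
scene 287 scale ctr [593.3  63.5] yaw of +y 96.82 ends [610.8 -83. ] [575.5 212. ]
top [578.7 -67.8  44. ] [578.5 -67.7  45.1]
top [434.6 -30.8  44. ] [434.7 -30.8  43. ]
top [594.8  69.2  90. ] [595.1  69.2  88.5]
scene [582.6 -62.4  44. ] [580.8 -63.8  40.1]
scene [438.1 -20.2  44. ] [434.4 -22.2  37.9]
scene [601.3  75.8  90. ] [599.1  74.7  85.5]
```

View pics/crop1.png

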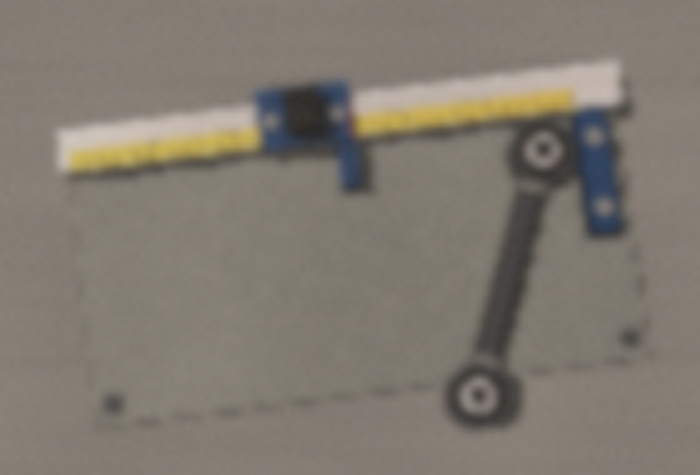

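View pics/crop2.png

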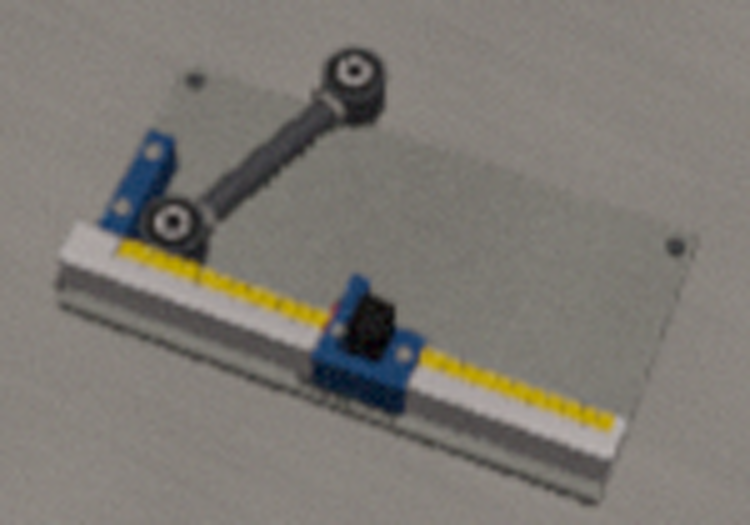

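The crops confirm it. The dark steel link's eyes are at top-view pixels (358.6,185) and (345.6,234), 149 mm apart with their tops at about 44 mm, and the stop grip is at (311,177). Both views give a fence yaw of 96.9°. The corner comes out at about (604,-84) and the stop reading at about 128 mm, which is in range.

```bash
cat >> h.py <<'E'
C=np.array([604.4,-83.7]);BY=np.array([-.1196,.9928]);BX=np.array([.9928,.1196])
def b2w(x,y): return C+x*BX+y*BY
def w2b(p): d=np.asarray(p)[:2]-C; return np.array([d@BX,d@BY]).round(1)
def go(xy,z,ang):
    "print linear/rot for TCP at xy,z with tool y (mod 180) at world angle ang deg"
    s=manip.sense();R=s['ee_rot'];l=R.T@(np.array([*xy,z])-s['position'])/10
    cur=np.degrees(np.arctan2(R[1,1],R[0,1]));d=(ang-cur+90)%180-90
    print('lin cm',l.round(2),'rotz',round(-d,1),'| xy',np.round(xy,1))
E
python3 - <<'E'
from h import *
print(w2b([598,72.5])); go([598,72.5],150,96.9)
E
```

```text
[ 12.3 155.8]
lin cm [ 59.24 -56.52   9.53] rotz 10.4 | xy [598.   72.5]
```

Emit:
jog_arm(
  linear=[
    [4,-4,0.5],
    [7,-7,1],
    [10,-10,1.5],
    [13,-13,2],
    [16,-16,2.5],
    [19,-19,3],
    [22,-22,3.5],
    [25,-25,4],
    [28,-28,4.5],
    [31,-30,5],
    [34,-33,5.5],
    [37,-36,6],
    [40,-39,6.5],
    [43,-42,7],
    [46,-45,7.5],
    [49,-48,8],
    [52,-51,8.5],
    [55,-54,9],
    [58,-55.5,9.5],
    [59.2,-56.5,9.5],
  ],
  delta_rot=[
    [0,0,0.5],
    [0,0,1],
    [0,0,1.5],
    [0,0,2],
    [0,0,2.5],
    [0,0,3],
    [0,0,3.5],
    [0,0,4],
    [0,0,4.5],
    [0,0,5],
    [0,0,5.5],
    [0,0,6],
    [0,0,7],
    [0,0,7.5],
    [0,0,8],
    [0,0,8.5],
    [0,0,9],
    [0,0,9.5],
    [0,0,10.4],
    [0,0,10.4],
  ],
  jaw=[0.6,0.6,0.6,0.6,0.6,0.6,0.6,0.6,0.6,0.6,0.6,0.6,0.6,0.6,0.6,0.6,0.6,0.6,0.6,0.6],
)

```text
time: 1.77
position: [598.6, 74.8, 149.4]
ee_rot: [[0.992, 0.122, -0.001], [0.122, -0.992, 0.001], [-0.001, -0.001, -1.0]]
force: [0.5, -0.6, -0.1]
opening: 51.1
finger_force: 0.0
```

```bash
python3 - <<'E'
from h import *
s=manip.sense();print(s['time'],s['position'],s['opening'],s['force'],s['joint_pos'])
c=capture('scene');cv2.imwrite('pics/s2.png',cv2.resize(c['image'][130:290,220:420],None,fx=3.5,fy=3.5,interpolation=cv2.INTER_CUBIC)[...,::-1])
go([598,72.5],84,96.9)
E
```

```text
1.7667 [598.56380979  74.83217641 149.38894663] 51.10114416347863 [ 0.51503571 -0.58676339 -0.11126172] [-0.01799714  0.48034972 -0.27501534  1.80378417  0.16235917  0.87995373
 -1.81543602]
lin cm [-0.48  0.91  6.56] rotz 0.5 | xy [598.   72.5]
```

View pics/s2.png

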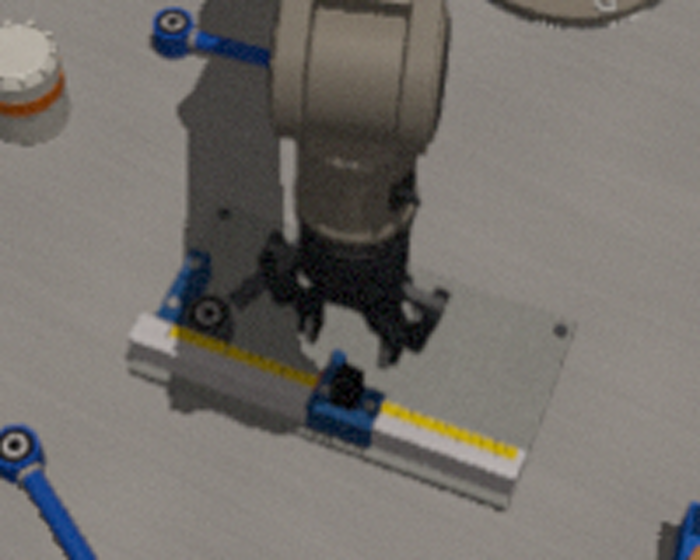

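The picture shows the open jaws above the black grip, at crop pixel (347,385), one finger on each side. The arm is still settling, so I let it settle and read again.

Emit:
jog_arm(
  linear=[
    [0,0,0],
    [0,0,0],
    [0,0,0],
  ],
  delta_rot=[
    [0,0,0],
    [0,0,0],
    [0,0,0],
  ],
  jaw=[0.6,0.6,0.6],
)

```text
time: 2.07
position: [597.1, 69.9, 149.9]
ee_rot: [[0.993, 0.119, -0.001], [0.119, -0.993, -0.001], [-0.001, 0.001, -1.0]]
force: [-0.4, -0.6, 0.1]
opening: 51.5
finger_force: 0.0
```

```bash
python3 - <<'E'
from h import *
s=manip.sense();print(s['time'],s['position'],w2b(s['position']))
go([598,72.5],84,96.9)
E
```

```text
2.0667 [597.14501642  69.85734683 149.88160361] [ 11.2 153.3]
lin cm [ 0.13 -0.26  6.59] rotz -0.0 | xy [598.   72.5]
```

Emit:
jog_arm(
  linear=[
    [0.1,-0.1,1],
    [0.1,-0.2,2.5],
    [0.1,-0.2,4],
    [0.1,-0.2,5.5],
    [0.1,-0.2,6.4],
    [0.1,-0.2,6.6],
    [0.1,-0.2,6.6],
    [0.1,-0.2,6.6],
  ],
  delta_rot=[
    [0,0,0],
    [0,0,0],
    [0,0,0],
    [0,0,0],
    [0,0,0],
    [0,0,0],
    [0,0,0],
    [0,0,0],
  ],
  jaw=[0.6,0.6,0.6,0.6,0.6,0.6,0.6,0.6],
)

```text
time: 2.73
position: [599.0, 73.3, 84.8]
ee_rot: [[0.993, 0.12, 0.001], [0.12, -0.993, 0.0], [0.001, 0.0, -1.0]]
force: [-0.2, -0.3, 0.3]
opening: 50.9
finger_force: 0.0
```

Emit:
jog_arm(
  linear=[
    [0,-0.5,0],
    [0,-1,0],
    [0,-1.5,0],
    [0,-2,0],
    [0,-2.7,0],
    [0,-3.4,0],
    [0,-4.2,0],
    [0,-5,0],
    [0,-5.8,0],
    [0,-6.6,0],
    [0,-7.4,0],
    [0,-8.2,0],
    [0,-9,0],
    [0,-9.8,0],
    [0,-10.6,0],
    [0,-11.3,0],
    [0,-11.9,0],
    [0,-12.3,0],
    [0,-12.5,0],
    [0,-12.6,0],
  ],
  delta_rot=[
    [0,0,0],
    [0,0,0],
    [0,0,0],
    [0,0,0],
    [0,0,0],
    [0,0,0],
    [0,0,0],
    [0,0,0],
    [0,0,0],
    [0,0,0],
    [0,0,0],
    [0,0,0],
    [0,0,0],
    [0,0,0],
    [0,0,0],
    [0,0,0],
    [0,0,0],
    [0,0,0],
    [0,0,0],
    [0,0,0],
  ],
  jaw=[0.6,0.6,0.6,0.6,0.6,0.6,0.6,0.6,0.6,0.6,0.6,0.6,0.6,0.6,0.6,0.6,0.6,0.6,0.6,0.6],
)

```text
time: 4.4
position: [583.2, 199.0, 84.2]
ee_rot: [[0.993, 0.121, -0.0], [0.121, -0.993, -0.0], [-0.0, 0.0, -1.0]]
force: [0.8, -2.8, 1.5]
opening: 51.1
finger_force: 1.3
```

```bash
python3 - <<'E'
from h import *
import pickle
t=pickle.load(open('top.pkl','rb'));s=pickle.load(open('scene.pkl','rb'))
def tri(a,b):
    (o1,d1),(o2,d2)=ray(t,*a),ray(s,*b)
    x=np.linalg.lstsq(np.c_[d1,-d2],o2-o1,rcond=None)[0];p,q=o1+d1*x[0],o2+d2*x[1]
    print(((p+q)/2).round(1),'gap',np.linalg.norm(p-q).round(1));return ((p+q)/2)
c=tri((358.6,185),(279.4,219.4));f=tri((345.6,234),(315.6,189))
print(w2b(c),w2b(f),np.linalg.norm(f-c))
l=(f-c)[:2];l/=np.linalg.norm(l);n=np.array([l[1],-l[0]]);n*=np.sign(n[1]);a=np.degrees(np.arctan2(l[1],l[0]));print('link',l,a,n)
go(f[:2]-45*n,170,a);go(f[:2]-45*n,42,a)
print(onplane(t,378,284,20),onplane(t,430,274,20))
E
```

```text
[579.1 -68.8  37.4] gap 3.0
[434.3 -28.7  38.7] gap 2.7
[-23.3  17.8] [-162.3   75. ] 150.31896340048445
link [-0.96365029  0.26716683] 164.50425419570607 [0.26716683 0.96365029]
lin cm [-19.27  24.95  -8.57] rotz -67.5 | xy [422.2 -72. ]
lin cm [-19.26  24.95   4.23] rotz -67.5 | xy [422.2 -72. ]
[ 288.89235007 -124.23593524   20.        ] [ 316.70869727 -277.97801725   20.        ]
```

Emit:
jog_arm(
  linear=[
    [0,0.3,0],
    [0,0.4,-1],
    [0,0.4,-3],
    [0,0.4,-5.5],
    [0,0.4,-8],
    [0,0.4,-8.5],
    [0,0.4,-8.5],
  ],
  delta_rot=[
    [0,0,0],
    [0,0,0],
    [0,0,0],
    [0,0,0],
    [0,0,0],
    [0,0,0],
    [0,0,0],
  ],
  jaw=[0.6,0.6,0.6,0.6,0.6,0.6,0.6],
)

```text
time: 4.98
position: [585.0, 195.3, 172.1]
ee_rot: [[0.993, 0.121, 0.004], [0.121, -0.993, 0.002], [0.004, -0.002, -1.0]]
force: [-0.0, -0.3, 0.3]
opening: 51.0
finger_force: 0.0
```

```bash
python3 - <<'E'
from h import *
go([425,-70],170,165.6)
c=capture('top');cv2.imwrite('pics/t2.png',cv2.resize(c['image'][150:250,240:400],None,fx=5,fy=5,interpolation=cv2.INTER_CUBIC)[...,::-1])
E
```

```text
lin cm [-19.08  24.41   0.09] rotz -68.7 | xy [425 -70]
```

Emit:
jog_arm(
  linear=[
    [-0.7,0.9,0],
    [-1.7,2.2,0],
    [-3,3.8,0],
    [-4.4,5.6,0],
    [-5.8,7.4,0],
    [-7.2,9.2,0],
    [-8.6,11,0],
    [-10,12.8,0],
    [-11.4,14.6,0],
    [-12.8,16.4,0],
    [-14.2,18.2,0],
    [-15.6,20,0],
    [-17,21.7,0],
    [-18.2,23.3,0],
    [-19,24.3,0],
    [-19.2,24.5,0],
    [-19.2,24.5,0],
    [-19.2,24.5,0],
  ],
  delta_rot=[
    [0,0,-2],
    [0,0,-6],
    [0,0,-10],
    [0,0,-15],
    [0,0,-20],
    [0,0,-25],
    [0,0,-30],
    [0,0,-35],
    [0,0,-40],
    [0,0,-45],
    [0,0,-50],
    [0,0,-55],
    [0,0,-60],
    [0,0,-64],
    [0,0,-66.5],
    [0,0,-67.5],
    [0,0,-67.5],
    [0,0,-67.5],
  ],
  jaw=[0.35,0.35,0.35,0.35,0.35,0.35,0.35,0.35,0.35,0.35,0.35,0.35,0.35,0.35,0.35,0.35,0.35,0.35],
)

```text
time: 6.53
position: [423.0, -71.0, 168.9]
ee_rot: [[0.269, 0.963, -0.001], [0.963, -0.269, 0.001], [0.001, -0.001, -1.0]]
force: [-0.5, 0.3, 0.3]
opening: 29.9
finger_force: 0.0
```

View pics/t2.png

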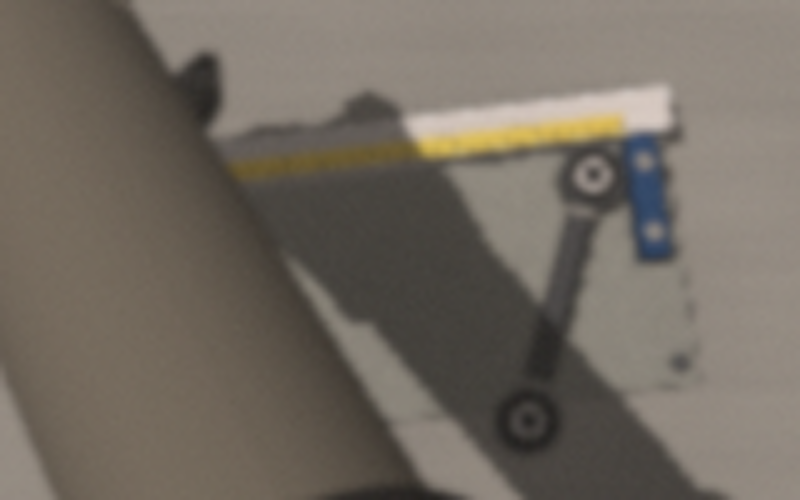

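```bash
python3 - <<'E'
from h import *
s=manip.sense();print(s['joint_pos'].round(2))
go([423,-71],42,164.5)
E
```

```text
[ 0.45  0.21 -0.48  2.17  0.13  0.79 -0.38]
lin cm [-0.000e+00  1.000e-02  1.269e+01] rotz -0.1 | xy [423 -71]
```

The picture shows the link untouched: corner eye at crop pixel (592,175), free eye at (528,420), and no stop left in its way. I descend and move up to the free eye.

Emit:
jog_arm(
  linear=[
    [0,0,1],
    [0,0,3],
    [0,0,5.5],
    [0,0,8],
    [0,0,10.5],
    [0,0,12],
    [0,0,12.8],
    [0,0,12.9],
    [0,0,12.9],
    [0.3,0,12.9],
    [0.7,0,12.9],
    [1.1,0,12.9],
    [1.4,0,12.9],
    [1.6,0,12.9],
    [1.7,0,12.9],
    [1.7,0,12.9],
  ],
  delta_rot=[
    [0,0,0],
    [0,0,0],
    [0,0,0],
    [0,0,0],
    [0,0,0],
    [0,0,0],
    [0,0,0],
    [0,0,0],
    [0,0,0],
    [0,0,0],
    [0,0,0],
    [0,0,0],
    [0,0,0],
    [0,0,0],
    [0,0,0],
    [0,0,0],
  ],
  jaw=[0.35,0.35,0.35,0.35,0.35,0.35,0.35,0.35,0.35,0.35,0.35,0.35,0.35,0.35,0.35,0.35],
)

```text
time: 7.87
position: [427.7, -55.0, 40.5]
ee_rot: [[0.268, 0.964, 0.0], [0.964, -0.268, -0.0], [0.0, 0.0, -1.0]]
force: [-0.2, 0.4, 0.3]
opening: 29.6
finger_force: 0.0
```

```bash
cat > arc.py <<'E'
from h import *
import sys
P=np.array([579.1,-68.8]);th=[float(a) for a in sys.argv[1:]]
s=manip.sense();R=s['ee_rot'];p=s['position'][:2];tx,ty=R[:2,0],R[:2,1]
e=p+24.2*tx  # eye centre if touching
print('t',s['time'],'pos',s['position'].round(1),'F',s['force'].round(1),'eye-P dist',np.linalg.norm(e-P).round(1),'board',w2b(p),w2b(e),'link ang',np.degrees(np.arctan2(-ty[1],-ty[0])).round(2))
for a in th: # absolute link angle
    l=np.array([np.cos(np.radians(a)),np.sin(np.radians(a))]);n=np.array([l[1],-l[0]])
    q=P+149*l-24.2*n; d=q-p; cur=np.degrees(np.arctan2(-ty[1],-ty[0]))
    print(a,'lin',(np.array([d@tx,d@ty])/10).round(2),'rotz',round(cur-a,1))
E
python3 arc.py 164.5 160 155 150 145 140 135 130
```

```text
t 7.8667 pos [427.7 -55.   40.5] F [-0.2  0.4  0.3] eye-P dist 149.6 board [-172.    49.6] [-162.8   72. ] link ang 164.47
164.5 lin [0.3  0.06] rotz -0.0
160.0 lin [ 1.48 -0.08] rotz 4.5
155.0 lin [ 2.79 -0.13] rotz 9.5
150.0 lin [ 4.11 -0.07] rotz 14.5
145.0 lin [5.41 0.11] rotz 19.5
140.0 lin [6.7 0.4] rotz 24.5
135.0 lin [7.95 0.8 ] rotz 29.5
130.0 lin [9.17 1.31] rotz 34.5
```

Emit:
jog_arm(
  linear=[
    [0.3,0,0],
    [0.6,0,0],
    [1.0,0,0],
    [1.5,-0.1,0],
    [2.1,-0.1,0],
    [2.8,-0.1,0],
    [3.4,-0.1,0],
    [4.1,-0.1,0],
    [4.8,0,0],
    [5.4,0.1,0],
    [6.0,0.2,0],
    [6.7,0.4,0],
    [7.3,0.6,0],
    [7.95,0.8,0],
    [8.6,1.05,0],
    [9.0,1.2,0],
    [9.2,1.3,0],
    [9.2,1.3,0],
  ],
  delta_rot=[
    [0,0,0],
    [0,0,1],
    [0,0,2.5],
    [0,0,4.5],
    [0,0,7],
    [0,0,9.5],
    [0,0,12],
    [0,0,14.5],
    [0,0,17],
    [0,0,19.5],
    [0,0,22],
    [0,0,24.5],
    [0,0,27],
    [0,0,29.5],
    [0,0,32],
    [0,0,33.8],
    [0,0,34.5],
    [0,0,34.5],
  ],
  jaw=[0.35,0.35,0.35,0.35,0.35,0.35,0.35,0.35,0.35,0.35,0.35,0.35,0.35,0.35,0.35,0.35,0.35,0.35],
)

```text
time: 9.37
position: [464.8, 30.4, 40.2]
ee_rot: [[0.766, 0.642, -0.0], [0.642, -0.766, 0.0], [-0.0, -0.0, -1.0]]
force: [-0.5, -0.8, -0.8]
opening: 29.9
finger_force: 0.0
```

```bash
python3 arc.py 130 125 120 115 110 105 101 98.5 96.9 96
python3 - <<'E'
from h import *
import pickle
c=capture('scene');pickle.dump(c,open('s3.pkl','wb'));cv2.imwrite('pics/s3.png',cv2.resize(c['image'][170:290,230:400],None,fx=4.5,fy=4.5,interpolation=cv2.INTER_CUBIC)[...,::-1])
E
```

```text
t 9.3667 pos [464.8  30.4  40.2] F [-0.5 -0.8 -0.8] eye-P dist 149.5 board [-125.  130.] [-104.7  143.2] link ang 129.97
130.0 lin [-0.04  0.05] rotz -0.0
125.0 lin [ 1.27 -0.11] rotz 5.0
120.0 lin [ 2.59 -0.15] rotz 10.0
115.0 lin [ 3.9  -0.07] rotz 15.0
110.0 lin [5.2  0.12] rotz 20.0
105.0 lin [6.49 0.42] rotz 25.0
101.0 lin [7.49 0.74] rotz 29.0
98.5 lin [8.1  0.97] rotz 31.5
96.9 lin [8.49 1.14] rotz 33.1
96.0 lin [8.71 1.24] rotz 34.0
```

View pics/s3.png

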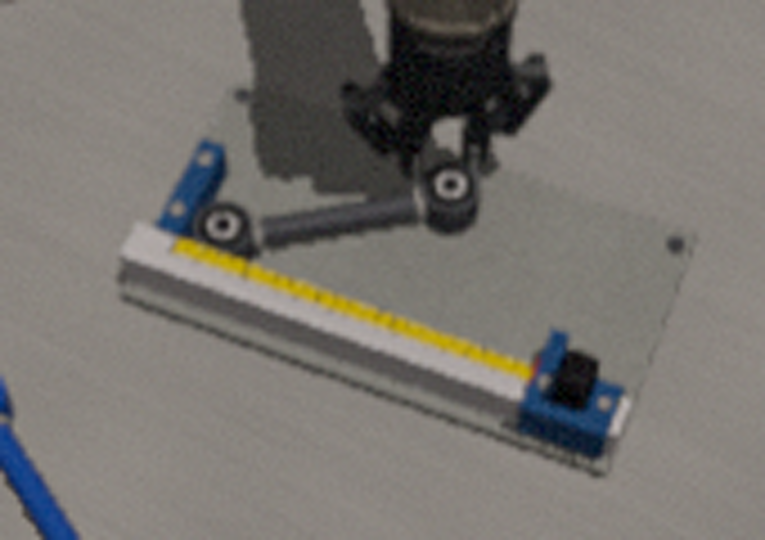

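The picture shows the link cradled half-way round, free eye at crop pixel (450,185). The corner eye at (222,224) is still in its corner, and the stop is well clear at (575,385). I continue the swing.

Emit:
jog_arm(
  linear=[
    [0.3,0,0],
    [0.8,-0.1,0],
    [1.3,-0.1,0],
    [1.9,-0.1,0],
    [2.6,-0.15,0],
    [3.2,-0.1,0],
    [3.9,-0.05,0],
    [4.5,0,0],
    [5.2,0.1,0],
    [5.8,0.25,0],
    [6.5,0.4,0],
    [7.0,0.6,0],
    [7.5,0.75,0],
    [7.8,0.85,0],
    [8.1,0.95,0],
    [8.3,1.05,0],
    [8.4,1.1,0],
    [8.4,1.1,0],
  ],
  delta_rot=[
    [0,0,1],
    [0,0,3],
    [0,0,5],
    [0,0,7.5],
    [0,0,10],
    [0,0,12.5],
    [0,0,15],
    [0,0,17.5],
    [0,0,20],
    [0,0,22.5],
    [0,0,25],
    [0,0,27],
    [0,0,29],
    [0,0,30.3],
    [0,0,31.5],
    [0,0,32.4],
    [0,0,33],
    [0,0,33],
  ],
  jaw=[0.35,0.35,0.35,0.35,0.35,0.35,0.35,0.35,0.35,0.35,0.35,0.35,0.35,0.35,0.35,0.35,0.35,0.35],
)

```text
time: 10.92
position: [536.2, 75.7, 40.2]
ee_rot: [[0.993, 0.121, 0.0], [0.121, -0.993, 0.0], [0.0, -0.0, -1.0]]
force: [0.1, 1.2, -0.6]
opening: 30.0
finger_force: 0.9
```

Emit:
jog_arm(
  linear=[
    [0,0,0],
    [0.1,0,0],
    [0.1,0,0],
    [0.2,0,0],
    [0.2,0,0],
  ],
  delta_rot=[
    [0,0,0],
    [0,0,0],
    [0,0,0],
    [0,0,0],
    [0,0,0],
  ],
  jaw=[0.35,0.35,0.35,0.35,0.35],
)

```text
time: 11.33
position: [538.2, 75.8, 40.3]
ee_rot: [[0.993, 0.121, 0.0], [0.121, -0.993, 0.0], [0.0, -0.0, -1.0]]
force: [-1.2, 3.3, -0.7]
opening: 30.0
finger_force: 1.5
```

```bash
python3 arc.py 96.9
```

```text
t 11.3333 pos [538.2  75.8  40.3] F [-1.2  3.3 -0.7] eye-P dist 148.5 board [-46.7 166.3] [-22.5 166.3] link ang 96.97
96.9 lin [-0.1  -0.05] rotz 0.1
```

Emit:
jog_arm(
  linear=[
    [0.1,-0.1,0],
    [0.1,-0.1,0],
    [0.2,-0.1,0],
    [0.2,-0.1,0],
  ],
  delta_rot=[
    [0,0,0],
    [0,0,0],
    [0,0,0],
    [0,0,0],
  ],
  jaw=[0.35,0.35,0.35,0.35],
)

```text
time: 11.67
position: [540.2, 76.5, 40.3]
ee_rot: [[0.993, 0.121, 0.0], [0.121, -0.993, -0.0], [0.0, 0.0, -1.0]]
force: [-1.0, 1.5, 0.1]
opening: 29.5
finger_force: 0.8
```

Emit:
jog_arm(
  linear=[
    [0.1,0,0],
    [0.1,0,0],
    [0.2,0,0],
    [0.2,0,0],
  ],
  delta_rot=[
    [0,0,0],
    [0,0,0],
    [0,0,0],
    [0,0,0],
  ],
  jaw=[0.35,0.35,0.35,0.35],
)

```text
time: 12.0
position: [540.9, 76.6, 40.1]
ee_rot: [[0.993, 0.121, -0.002], [0.121, -0.993, -0.001], [-0.002, 0.0, -1.0]]
force: [-5.1, -0.0, 3.2]
opening: 29.6
finger_force: 3.3
```

Emit:
jog_arm(
  linear=[
    [-0.5,0,0],
    [-1.5,0,0],
    [-2.5,0,-0.2],
    [-3,0.7,-0.4],
    [-3,2,-0.4],
    [-3,3.5,-0.4],
    [-3,5,-0.4],
    [-3,6.5,-0.4],
    [-3,7.5,-0.4],
    [-3,8,-0.4],
    [-3,8,-0.4],
    [-2.4,8,-0.4],
    [-1.8,8,-0.4],
    [-1.2,8,-0.4],
    [-0.7,8,-0.4],
    [-0.4,8,-0.4],
    [-0.2,8,-0.4],
    [-0.2,8,-0.4],
    [-0.2,8,-0.4],
  ],
  delta_rot=[
    [0,0,0],
    [0,0,0],
    [0,0,0],
    [0,0,0],
    [0,0,0],
    [0,0,0],
    [0,0,0],
    [0,0,0],
    [0,0,0],
    [0,0,0],
    [0,0,0],
    [0,0,0],
    [0,0,0],
    [0,0,0],
    [0,0,0],
    [0,0,0],
    [0,0,0],
    [0,0,0],
    [0,0,0],
  ],
  jaw=[0.35,0.35,0.2,0.1,0,0,0,0,0,0,0,0,0,0,0,0,0,0,0],
)

```text
time: 13.58
position: [549.5, -2.5, 44.2]
ee_rot: [[0.993, 0.121, -0.0], [0.121, -0.993, -0.0], [-0.0, -0.0, -1.0]]
force: [0.3, -0.1, 0.2]
opening: 0.1
finger_force: 0.0
```

Emit:
jog_arm(
  linear=[
    [0.1,0,0],
    [0.2,0,0],
    [0.3,0,0],
    [0.3,0,0],
  ],
  delta_rot=[
    [0,0,0],
    [0,0,0],
    [0,0,0],
    [0,0,0],
  ],
  jaw=[0,0,0,0],
)

```text
time: 13.92
position: [552.8, -2.2, 44.4]
ee_rot: [[0.993, 0.121, 0.0], [0.121, -0.993, 0.0], [0.0, 0.0, -1.0]]
force: [-1.0, 0.1, 0.0]
opening: -0.1
finger_force: 0.0
```

Emit:
jog_arm(
  linear=[
    [0.1,0,0],
    [0.2,0,0],
    [0.2,0,0],
    [0.2,0,0],
  ],
  delta_rot=[
    [0,0,0],
    [0,0,0],
    [0,0,0],
    [0,0,0],
  ],
  jaw=[0,0,0,0],
)

```text
time: 14.25
position: [554.7, -2.0, 44.3]
ee_rot: [[0.993, 0.121, 0.0], [0.121, -0.993, 0.0], [0.0, 0.0, -1.0]]
force: [-1.2, 0.4, -0.3]
opening: -0.0
finger_force: 0.0
```

Emit:
jog_arm(
  linear=[
    [0.1,0,0],
    [0.1,0,0],
    [0.2,0,0],
    [0.2,0,0],
  ],
  delta_rot=[
    [0,0,0],
    [0,0,0],
    [0,0,0],
    [0,0,0],
  ],
  jaw=[0,0,0,0],
)

```text
time: 14.58
position: [555.9, -1.9, 44.2]
ee_rot: [[0.993, 0.121, -0.002], [0.121, -0.993, -0.0], [-0.002, 0.0, -1.0]]
force: [-2.6, 0.1, 2.5]
opening: -0.2
finger_force: 1.8
```

Emit:
jog_arm(
  linear=[
    [0.1,0,0],
    [0.2,0,0],
    [0.2,0,0],
    [0.2,0,0],
  ],
  delta_rot=[
    [0,0,0],
    [0,0,0],
    [0,0,0],
    [0,0,0],
  ],
  jaw=[0,0,0,0],
)

```text
time: 14.92
position: [556.1, -1.9, 44.0]
ee_rot: [[0.993, 0.121, -0.005], [0.121, -0.993, -0.001], [-0.005, 0.0, -1.0]]
force: [-7.5, -0.2, 6.6]
opening: -0.5
finger_force: 5.2
```

Emit:
jog_arm(
  linear=[
    [-0.7,0,0],
    [-2,0,0],
    [-3,0,-1],
    [-3,0,-4],
    [-3,0,-7],
    [-3,0,-10],
    [-2.5,-1,-12],
    [-1.5,-3,-12.5],
    [-0.5,-6,-12.5],
    [0.5,-9,-12.5],
    [1.5,-12,-12.5],
    [2.5,-15,-12.5],
    [3.5,-17,-12.5],
    [4.5,-18.2,-12.5],
    [5,-18.6,-12.5],
    [5,-18.6,-12.5],
    [5,-18.6,-12.5],
  ],
  delta_rot=[
    [0,0,0],
    [0,0,0],
    [0,0,0],
    [0,0,0],
    [0,0,0],
    [0,0,0],
    [0,0,0],
    [0,0,0],
    [0,0,0],
    [0,0,0],
    [0,0,0],
    [0,0,0],
    [0,0,0],
    [0,0,0],
    [0,0,0],
    [0,0,0],
    [0,0,0],
  ],
  jaw=[0,0,0,0,0,0,0.6,0.6,0.6,0.6,0.6,0.6,0.6,0.6,0.6,0.6,0.6],
)

```text
time: 16.33
position: [585.8, 188.0, 169.1]
ee_rot: [[0.993, 0.12, -0.0], [0.12, -0.993, -0.001], [-0.0, 0.001, -1.0]]
force: [-0.2, -0.6, 0.7]
opening: 51.0
finger_force: 0.0
```

```bash
python3 - <<'E'
from h import *
s=manip.sense();print(s['time'],s['position'],w2b(s['position']));go([585.1,185],84,96.9)
c=capture('scene');cv2.imwrite('pics/s4.png',cv2.resize(c['image'][170:290,230:400],None,fx=4.5,fy=4.5,interpolation=cv2.INTER_CUBIC)[...,::-1])
E
```

```text
16.3333 [585.78941977 188.00396032 169.0504494 ] [ 14. 272.]
lin cm [-0.1   0.28  8.51] rotz -0.0 | xy [585.1 185. ]
```

View pics/s4.png

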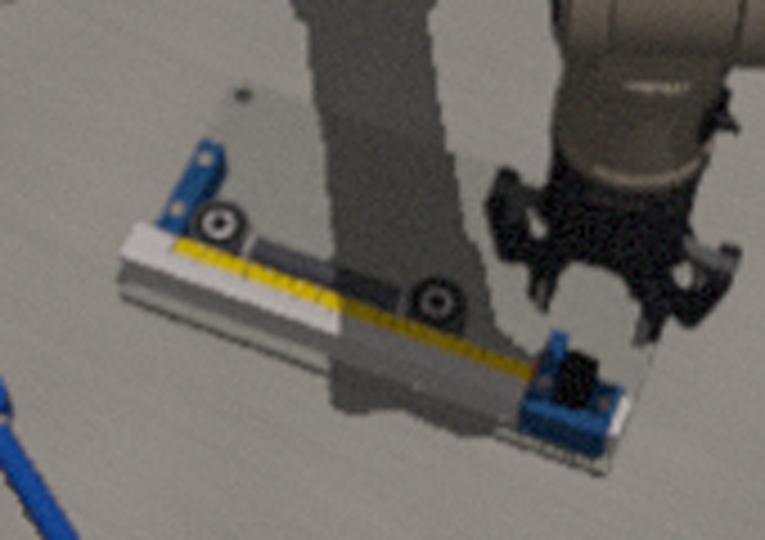

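The link lies along the fence, with eyes at crop pixels (218,222) and (437,302), and the jaws are over the stop's grip at (575,378). I descend and slide the stop back.

Emit:
jog_arm(
  linear=[
    [0,0.1,1],
    [-0.1,0.2,2.5],
    [-0.1,0.2,4.5],
    [-0.1,0.2,6.5],
    [-0.1,0.2,8],
    [-0.1,0.2,8.5],
    [-0.1,0.2,8.5],
    [-0.1,0.6,8.5],
    [-0.1,1.1,8.5],
    [-0.1,1.6,8.5],
    [-0.1,2.1,8.5],
    [-0.1,2.6,8.5],
    [-0.1,3.1,8.5],
    [-0.1,3.6,8.5],
    [-0.1,4.1,8.5],
    [-0.1,4.6,8.5],
    [-0.1,5,8.5],
    [-0.1,5.3,8.5],
    [-0.1,5.5,8.5],
    [-0.1,5.5,8.5],
  ],
  delta_rot=[
    [0,0,0],
    [0,0,0],
    [0,0,0],
    [0,0,0],
    [0,0,0],
    [0,0,0],
    [0,0,0],
    [0,0,0],
    [0,0,0],
    [0,0,0],
    [0,0,0],
    [0,0,0],
    [0,0,0],
    [0,0,0],
    [0,0,0],
    [0,0,0],
    [0,0,0],
    [0,0,0],
    [0,0,0],
    [0,0,0],
  ],
  jaw=[0.6,0.6,0.6,0.6,0.6,0.6,0.6,0.6,0.6,0.6,0.6,0.6,0.6,0.6,0.6,0.6,0.6,0.6,0.6,0.6],
)

```text
time: 18.05
position: [591.4, 133.5, 84.1]
ee_rot: [[0.993, 0.12, -0.0], [0.12, -0.993, -0.001], [-0.0, 0.001, -1.0]]
force: [1.9, -0.2, -0.1]
opening: 51.3
finger_force: 0.1
```

Emit:
jog_arm(
  linear=[
    [0,0.1,0],
    [0,0.2,0],
    [0,0.3,0],
    [0,0.4,0],
    [0,0.5,0],
    [0,0.6,0],
    [0,0.6,0],
  ],
  delta_rot=[
    [0,0,0],
    [0,0,0],
    [0,0,0],
    [0,0,0],
    [0,0,0],
    [0,0,0],
    [0,0,0],
  ],
  jaw=[0.6,0.6,0.6,0.6,0.6,0.6,0.6],
)

```text
time: 18.63
position: [591.9, 128.1, 84.1]
ee_rot: [[0.993, 0.121, -0.001], [0.121, -0.993, -0.0], [-0.001, 0.0, -1.0]]
force: [-0.1, 1.8, -1.1]
opening: 51.0
finger_force: 0.9
```

```bash
python3 - <<'E'
from h import *
s=manip.sense();print(s['time'],s['position'],w2b(s['position']),s['force'])
E
```

```text
18.6333 [591.89145273 128.084411    84.0801628 ] [ 12.9 211.8] [-0.08722539  1.77703912 -1.12650781]
```

Emit:
jog_arm(
  linear=[
    [0,0.1,0],
    [0,0.2,0],
    [0,0.3,0],
    [0,0.4,0],
    [0,0.4,0],
  ],
  delta_rot=[
    [0,0,0],
    [0,0,0],
    [0,0,0],
    [0,0,0],
    [0,0,0],
  ],
  jaw=[0.6,0.6,0.6,0.6,0.6],
)

```text
time: 19.05
position: [592.4, 124.1, 84.2]
ee_rot: [[0.993, 0.121, -0.001], [0.121, -0.993, -0.0], [-0.001, 0.0, -1.0]]
force: [-0.6, 2.3, -1.4]
opening: 51.0
finger_force: 0.8
```

Emit:
jog_arm(
  linear=[
    [0,0.1,0],
    [0,0.2,0],
    [0,0.2,0],
    [0,0.2,0],
  ],
  delta_rot=[
    [0,0,0],
    [0,0,0],
    [0,0,0],
    [0,0,0],
  ],
  jaw=[0.6,0.6,0.6,0.6],
)

```text
time: 19.38
position: [592.8, 122.2, 84.3]
ee_rot: [[0.993, 0.121, -0.0], [0.121, -0.993, -0.0], [-0.0, 0.0, -1.0]]
force: [-1.9, 1.4, -0.4]
opening: 51.1
finger_force: 0.8
```

Emit:
jog_arm(
  linear=[
    [0,0.1,0],
    [0,0.2,0],
    [0,0.2,0],
    [0,0.2,0],
  ],
  delta_rot=[
    [0,0,0],
    [0,0,0],
    [0,0,0],
    [0,0,0],
  ],
  jaw=[0.6,0.6,0.6,0.6],
)

```text
time: 19.72
position: [593.1, 120.3, 84.4]
ee_rot: [[0.993, 0.121, -0.0], [0.121, -0.993, -0.0], [-0.0, 0.0, -1.0]]
force: [-1.3, 2.5, -0.5]
opening: 51.3
finger_force: 0.9
```

Emit:
jog_arm(
  linear=[
    [0,0.1,0],
    [0,0.2,0],
    [0,0.2,0],
    [0,0.2,0],
  ],
  delta_rot=[
    [0,0,0],
    [0,0,0],
    [0,0,0],
    [0,0,0],
  ],
  jaw=[0.6,0.6,0.6,0.6],
)

```text
time: 20.05
position: [593.3, 118.4, 84.3]
ee_rot: [[0.993, 0.121, -0.0], [0.121, -0.993, -0.0], [-0.0, 0.0, -1.0]]
force: [-1.3, 1.9, -0.4]
opening: 51.4
finger_force: 0.9
```

Emit:
jog_arm(
  linear=[
    [0,0.1,0],
    [0,0.2,0],
    [0,0.2,0],
    [0,0.2,0],
  ],
  delta_rot=[
    [0,0,0],
    [0,0,0],
    [0,0,0],
    [0,0,0],
  ],
  jaw=[0.6,0.6,0.6,0.6],
)

```text
time: 20.38
position: [593.6, 116.6, 84.3]
ee_rot: [[0.993, 0.121, 0.0], [0.121, -0.993, 0.0], [0.0, -0.0, -1.0]]
force: [-1.5, 2.5, -0.3]
opening: 51.2
finger_force: 1.3
```

Emit:
jog_arm(
  linear=[
    [0,0.1,0],
    [0,0.2,0],
    [0,0.2,0],
    [0,0.2,0],
  ],
  delta_rot=[
    [0,0,0],
    [0,0,0],
    [0,0,0],
    [0,0,0],
  ],
  jaw=[0.6,0.6,0.6,0.6],
)

```text
time: 20.72
position: [593.6, 116.5, 84.3]
ee_rot: [[0.992, 0.122, 0.0], [0.122, -0.992, 0.002], [0.0, -0.002, -1.0]]
force: [-1.6, 5.5, -1.3]
opening: 51.1
finger_force: 3.2
```

Emit:
jog_arm(
  linear=[
    [0,0.1,0],
    [0,0.2,0],
    [0,0.2,0],
    [0,0.2,0],
  ],
  delta_rot=[
    [0,0,0],
    [0,0,0],
    [0,0,0],
    [0,0,0],
  ],
  jaw=[0.6,0.6,0.6,0.6],
)

```text
time: 21.05
position: [593.7, 116.4, 84.3]
ee_rot: [[0.992, 0.124, 0.0], [0.124, -0.992, 0.004], [0.001, -0.004, -1.0]]
force: [-2.2, 9.6, -1.6]
opening: 51.6
finger_force: 5.1
```

Emit:
jog_arm(
  linear=[
    [0,0.1,0],
    [0,0.1,0],
    [0,0.1,0],
    [0,0.1,0],
  ],
  delta_rot=[
    [0,0,0],
    [0,0,0],
    [0,0,0],
    [0,0,0],
  ],
  jaw=[0.6,0.6,0.6,0.6],
)

```text
time: 21.38
position: [593.7, 116.3, 84.3]
ee_rot: [[0.992, 0.124, 0.0], [0.124, -0.992, 0.005], [0.001, -0.005, -1.0]]
force: [-2.3, 12.2, -2.2]
opening: 51.1
finger_force: 6.1
```

Emit:
jog_arm(
  linear=[
    [0,-0.2,0],
    [0,-0.5,0],
    [0,-0.9,0],
    [0,-1.3,0],
    [0,-1.6,0],
    [0,-1.6,0],
    [0,-1.6,0],
    [0,-1.6,-1.5],
    [0,-1.6,-3.5],
    [0,-1.6,-6],
    [0,-1.6,-8.5],
    [-1,-3,-10],
    [-3,-5,-11],
    [-5.5,-7.5,-11],
    [-8,-10,-11],
    [-9.5,-11.5,-11],
    [-10,-12,-11],
    [-10,-12,-11],
    [-10,-12,-11],
  ],
  delta_rot=[
    [0,0,0],
    [0,0,0],
    [0,0,0],
    [0,0,0],
    [0,0,0],
    [0,0,0],
    [0,0,0],
    [0,0,0],
    [0,0,0],
    [0,0,0],
    [0,0,0],
    [0,0,0],
    [0,0,0],
    [0,0,0],
    [0,0,0],
    [0,0,0],
    [0,0,0],
    [0,0,0],
    [0,0,0],
  ],
  jaw=[0.6,0.6,0.6,0.6,0.6,0.6,0.6,0.6,0.6,0.6,0.6,0.6,0.6,0.6,0.6,0.6,0.6,0.6,0.6],
)

```text
time: 22.97
position: [481.3, 217.8, 194.5]
ee_rot: [[0.993, 0.12, 0.001], [0.12, -0.993, -0.0], [0.001, 0.001, -1.0]]
force: [0.6, -0.2, 0.1]
opening: 51.2
finger_force: 0.0
```

```bash
python3 - <<'E'
from h import *
c=capture('scene');t=capture('top')
a=cv2.resize(c['image'][190:270,245:385],None,fx=5,fy=5,interpolation=cv2.INTER_CUBIC)[:, :700]
b=cv2.resize(t['image'][160:200,250:390],None,fx=5,fy=5,interpolation=cv2.INTER_CUBIC)[:, :700]
cv2.imwrite('pics/end.png',np.vstack([a,b])[:600][...,::-1])
E
```

```text
(no output)
```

View pics/end.png

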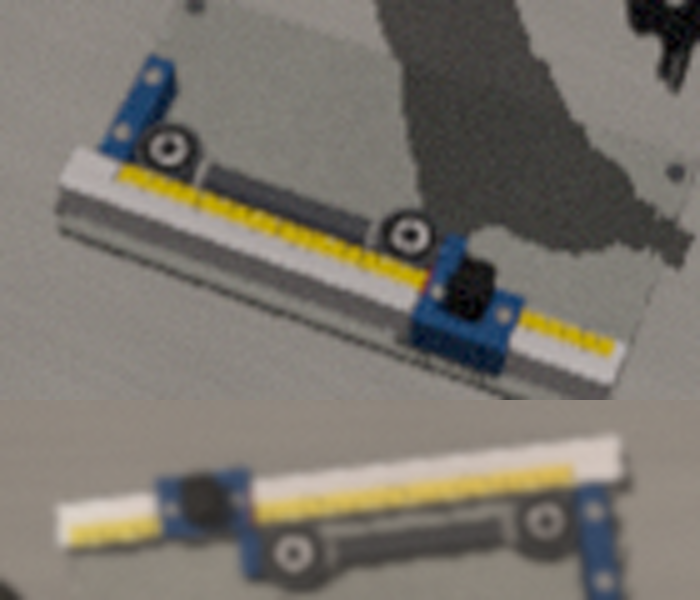

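The final picture shows the stop's jaw touching the free eye at (440,250), and both eyes along the fence at (168,150) and (407,235). Before handing in, I check numerically that the eyes are parallel to the fence.

```bash
python3 - <<'E'
from h import *
for n,es in(('top',((359.2,184.4),(308.6,190.6))),('scene',((278.6,220),(326.4,237)))):
    c=capture(n);im=c['image'];h=cv2.cvtColor(im,cv2.COLOR_RGB2HSV);g=im.mean(2)
    W=[]
    for u,v in es:
        yy,xx=np.mgrid[round(v)-5:round(v)+6,round(u)-5:round(u)+6];
        k=((xx-u)**2+(yy-v)**2<=16)
        w=np.clip(g[yy,xx]-80,0,None)*k;W.append(onplane(c,(w*xx).sum()/w.sum(),(w*yy).sum()/w.sum(),44)[:2])
    m=((h[...,0]>20)&(h[...,0]<35)&(h[...,1]>110)&(h[...,2]>90));m[:160]=0;m[275:]=0;m[:,:245]=0;m[:,395:]=0
    q=np.array([onplane(c,u,v,48)[:2] for v,u in np.argwhere(m)]);ct=q.mean(0);d=np.linalg.svd(q-ct)[2][0];d*=np.sign(d[1]);nn=np.array([d[1],-d[0]])
    print(n,'yaw',np.degrees(np.arctan2(d[1],d[0])).round(2),'dist of eyes to scale line',[((w-ct)@nn).round(1) for w in W],'sep',np.linalg.norm(W[1]-W[0]).round(1))
E
```

```text
top yaw 96.94 dist of eyes to scale line [np.float64(-24.4), np.float64(-25.3)] sep 149.8
scene yaw 96.73 dist of eyes to scale line [np.float64(-24.0), np.float64(-26.1)] sep 150.5
```

```bash
python3 -c "
from h import *
go(b2w(-72,163),44,96.9)"
```

```text
lin cm [ 1.41 15.05 15.03] rotz -0.1 | xy [513.4  69.5]
```

The free eye may stand up to about 1 mm proud of the fence. I give it a light press with closed fingers.

Emit:
jog_arm(
  linear=[
    [0.1,1,0],
    [0.3,3,0],
    [0.5,5.5,0],
    [0.7,8,0],
    [1,10.5,0],
    [1.2,13,1],
    [1.4,14.5,2.5],
    [1.4,15,4.5],
    [1.4,15,7],
    [1.4,15,9.5],
    [1.4,15,12],
    [1.4,15,14],
    [1.4,15,14.8],
    [1.4,15,15],
    [1.4,15,15],
    [1.9,15,15],
    [2.4,15,15],
    [2.8,15,15],
    [3.0,15,15],
    [3.0,15,15],
  ],
  delta_rot=[
    [0,0,0],
    [0,0,0],
    [0,0,0],
    [0,0,0],
    [0,0,0],
    [0,0,0],
    [0,0,0],
    [0,0,0],
    [0,0,0],
    [0,0,0],
    [0,0,0],
    [0,0,0],
    [0,0,0],
    [0,0,0],
    [0,0,0],
    [0,0,0],
    [0,0,0],
    [0,0,0],
    [0,0,0],
    [0,0,0],
  ],
  jaw=[0.3,0,0,0,0,0,0,0,0,0,0,0,0,0,0,0,0,0,0,0],
)

```text
time: 24.83
position: [529.5, 73.6, 44.9]
ee_rot: [[0.993, 0.121, 0.002], [0.121, -0.993, 0.0], [0.002, -0.0, -1.0]]
force: [0.6, -0.5, -0.0]
opening: -0.2
finger_force: 0.0
```

Emit:
jog_arm(
  linear=[
    [0.1,0,0],
    [0.2,0,0],
    [0.3,0,0],
    [0.3,0,0],
  ],
  delta_rot=[
    [0,0,0],
    [0,0,0],
    [0,0,0],
    [0,0,0],
  ],
  jaw=[0,0,0,0],
)

```text
time: 25.17
position: [531.4, 73.8, 44.3]
ee_rot: [[0.993, 0.121, 0.0], [0.121, -0.993, 0.0], [0.0, -0.0, -1.0]]
force: [0.3, 0.0, -0.2]
opening: 0.0
finger_force: 0.0
```

Emit:
jog_arm(
  linear=[
    [0.1,0,0],
    [0.2,0,0],
    [0.2,0,0],
    [0.2,0,0],
  ],
  delta_rot=[
    [0,0,0],
    [0,0,0],
    [0,0,0],
    [0,0,0],
  ],
  jaw=[0,0,0,0],
)

```text
time: 25.5
position: [533.3, 74.0, 44.3]
ee_rot: [[0.993, 0.121, 0.0], [0.121, -0.993, -0.0], [0.0, 0.0, -1.0]]
force: [0.3, 0.2, -0.2]
opening: -0.1
finger_force: 0.0
```

Emit:
jog_arm(
  linear=[
    [0.1,0,0],
    [0.2,0,0],
    [0.2,0,0],
    [0.2,0,0],
  ],
  delta_rot=[
    [0,0,0],
    [0,0,0],
    [0,0,0],
    [0,0,0],
  ],
  jaw=[0,0,0,0],
)

```text
time: 25.83
position: [533.9, 74.0, 43.9]
ee_rot: [[0.993, 0.121, -0.003], [0.121, -0.993, -0.001], [-0.003, 0.0, -1.0]]
force: [-5.0, 0.4, 2.4]
opening: 0.2
finger_force: 2.7
```

Emit:
jog_arm(
  linear=[
    [0.1,0,0],
    [0.2,0,0],
    [0.2,0,0],
    [0.2,0,0],
  ],
  delta_rot=[
    [0,0,0],
    [0,0,0],
    [0,0,0],
    [0,0,0],
  ],
  jaw=[0,0,0,0],
)

```text
time: 26.17
position: [534.0, 74.0, 43.5]
ee_rot: [[0.993, 0.121, -0.006], [0.121, -0.993, -0.001], [-0.006, 0.001, -1.0]]
force: [-8.6, 0.5, 3.3]
opening: -0.1
finger_force: 4.7
```

Emit:
jog_arm(
  linear=[
    [0.1,0,0],
    [0.1,0,0],
    [0.1,0,0],
    [0.1,0,0],
  ],
  delta_rot=[
    [0,0,0],
    [0,0,0],
    [0,0,0],
    [0,0,0],
  ],
  jaw=[0,0,0,0],
)

```text
time: 26.5
position: [534.1, 74.0, 43.3]
ee_rot: [[0.993, 0.121, -0.008], [0.121, -0.993, -0.002], [-0.008, 0.001, -1.0]]
force: [-12.0, -0.7, 5.2]
opening: -0.0
finger_force: 5.7
```

The eye met hard contact at once, so the link was already flush. I retreat.

Emit:
jog_arm(
  linear=[
    [-0.5,0,0],
    [-1,0,0],
    [-2,0,0],
    [-3.5,0,-0.5],
    [-4,0,-2],
    [-4,0,-4.5],
    [-4,0,-7.5],
    [-4,0,-10.5],
    [-4,0,-13],
    [-4,0,-14.5],
    [-4,0,-15],
    [-4,0,-15],
    [-4,0,-15],
  ],
  delta_rot=[
    [0,0,0],
    [0,0,0],
    [0,0,0],
    [0,0,0],
    [0,0,0],
    [0,0,0],
    [0,0,0],
    [0,0,0],
    [0,0,0],
    [0,0,0],
    [0,0,0],
    [0,0,0],
    [0,0,0],
  ],
  jaw=[0,0,0,0,0,0,0,0,0,0,0,0,0],
)

```text
time: 27.58
position: [498.1, 69.6, 193.6]
ee_rot: [[0.993, 0.121, -0.0], [0.121, -0.993, -0.0], [-0.0, 0.0, -1.0]]
force: [0.3, 0.8, -0.3]
opening: -0.1
finger_force: 0.0
```

```bash
python3 - <<'E'
from h import *
c=capture('scene')
cv2.imwrite('pics/end2.png',cv2.resize(c['image'][190:270,245:385],None,fx=5,fy=5,interpolation=cv2.INTER_CUBIC)[...,::-1])
E
```

```text
(no output)
```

View pics/end2.png

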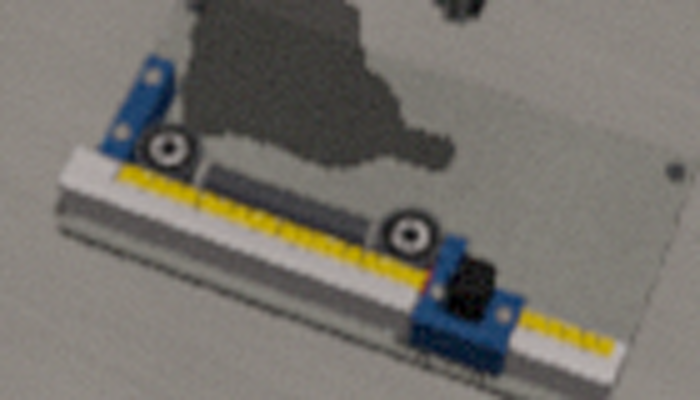

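The link is unchanged: both eyes are flush, at crop pixels (168,150) and (408,235), and the stop is against the free eye at (440,255). I hand the job in.

```bash
python3 -c "
from station import manip
print(manip.close_job())"
```

```text
the job is handed in; nothing more can be done
None
```

The job is handed in at about 28 s of the 56 s: the dark link lies with both eyes against the fence, held snugly between the end stop and the sliding stop; the arm stayed clear of the bottle, filter and bin, and I have no verdict back yet.

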